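# Dispense one colour tablet into the mixing saucer

### The job

Press the dispenser's plunger all the way down once and let it come back up, so that a single colour tablet slides out onto the landing plate. Then, with the fingertips, push that tablet sideways along the plate and off the end over the open white saucer, so that it drops in and lies in the saucer. Do not pick up the tablet, leave the saucer where it stands, and disturb nothing else on the bench.

Things in the scene. Friction and masses are not known exactly. Their poses are not given: they have to be found in the camera images.
- dispenser: Fixed bench dispenser for colour tablets: grey paint, aluminium, clear plastic. Origin on the table (z 0) under the magazine's axis; x is the discharge direction: plunger column, magazine, landing plate in that order; z up. In its frame (mm): plunger axis at x -85, y 0; grey column below it, 58 (x) by 59 (y), 84 high with a brass bush to 90.
- magazine_top (a point): Centre of the open top of the clear square slotted magazine, 74 mm above the table, on the dispenser's origin axis; outside 44 x 44 mm. It holds 4 equal tablets in a stack. The plunger drives, through a crank, a flat slide (5 mm for 3 mm of plunger) that pushes the bottom tablet out through the throat in the +x face; on release the slide goes back and the next tablet drops down.
- plunger (a joint): Plunger travel, m: 0 up, 0.026 fully down on its stop. A spring returns it: about 4 N to start, 9 N at the bottom, a little more while the tablet is pushed. The tablet is fully out only over the last 3 mm.
- plunger_top (a point): Centre of the top of the black round plunger cap (34 mm across, flat top 28 mm across), 132 mm above the table when up; moves down as it is pressed.
- landing (a point): Centre of the landing plate's channel floor, in front of the throat (x 44.5, y 0, z 22 mm in the dispenser's frame): a tablet comes to rest with its underside's centre here, within 10 mm in x. Along y the channel is 48 mm wide, from the fence and magazine face at x 22 (fence 28 mm above the table) to the outer lip at x 70.5 (32 mm above the table); both ends are open.
- plate_end_pos (a point): Middle of the top edge of the plate's open end on the dispenser's +y side (x 44.5, y 60, z 22 mm in its frame). The plate is 4 mm thick there, its underside 18 mm above the table. A tablet drops into the saucer only when pushed right over this edge, its trailing rim too; short of that it hangs tilted on the edge.
- plate_end_neg (a point): The same on the dispenser's -y side (x 44.5, y -60, z 22 mm in its frame).
- tablet: The bottom tablet of the stack, the one to be ejected: a round dry blue disc 34 mm across and 12 mm thick, about 16 g. Origin at the centre of its underside, z its axis. All tablets look alike.
- tablet_center (a point): Centre of the body of that tablet (6 mm above its underside).
- tablet_second: The next tablet, resting on the first one in the magazine; same size, origin at the centre of its underside. It must stay in the magazine.
- dish: Open white porcelain saucer, loose, about 150 g: 96 mm across the rim, 13 mm high, inner floor about 60 mm across, 4 mm above the table. Origin at the centre of its underside. It stands under one of the two open ends of the plate (either one, it changes), centre about 94 mm from the dispenser's x axis, so that the plate overhangs its rim by 14 mm, 5 mm above it.
- paste_tin: Bystander: lidded metal tin, 61 mm across, 39 mm high, standing beyond the other end of the plate. Origin at the centre of its underside.
- gum_bottle: Bystander: amber bottle 38 mm across, 75 mm high, beside the plunger column. Origin at the centre of its underside.
- ink_brush: Bystander: hand brush 46 x 105 mm, 38 mm high, lying beyond the landing plate. Origin at the centre of its underside.
- water_pot: Bystander: blue cup 80 mm across, 75 mm high. Origin at the centre of its underside.
- chisel: Bystander: carving chisel 180 mm long, 16 mm thick, lying along its x axis. Origin on the table near its middle.
- baren: Bystander: round black printing pad 128 mm across, 34 mm high, lying on the print at the right. Origin at the centre of its underside.
There are look-alikes about, which are no part of the job. Leave any green or orange look-alike of the dispenser alone.

How it is judged (in metres and radians):
On the way, in this order (a step that is already met when the one before it is completed fails the run):
1. the plunger is pressed fully down (value of joint plunger above 0.0235 m), for 0.02 s.
2. the plunger is back up and the first tablet lies out on the landing plate in front of the throat (value of joint plunger below 0.003 m and x of tablet_center in the frame of dispenser above 0.034 m and z of tablet_center in the frame of dispenser above 0.024 m and x of tablet_second in the frame of dispenser below 0.012 m), for 0.1 s.
At the end, for the whole second after the job is handed in: The first tablet lies at rest down in the saucer (its centre within 28 mm of the saucer's centre and less than 16 mm above the saucer's underside), the saucer is within 15 mm of where it stood, the plunger is up, and the second tablet has dropped to the bottom of the magazine and is still inside it (horizontal distance between tablet_center and dish below 0.028 m and z of tablet_center in the frame of dish below 0.016 m and linear speed of tablet below 0.02 m/s and distance of dish from where it was at the start of the episode below 0.015 m and value of joint plunger below 0.003 m and x of tablet_second in the frame of dispenser between -0.012 and 0.012 m and z of tablet_second in the frame of dispenser below 0.03 m); the robot touches nothing.
It fails at once if a second tablet was pushed out of the magazine (x of tablet_second in the frame of dispenser above 0.015 m).
It fails at once if the tablet was lifted instead of pushed (height (world z) of tablet_center above 0.048 m).
It fails at once if the saucer was moved or lifted (distance of dish from where it was at the start of the episode above 0.02 m or height (world z) of dish above 0.012 m).
It fails at once if a bystander was disturbed (distance of any of paste_tin, gum_bottle, ink_brush, water_pot, chisel, baren from where it was at the start of the episode above 0.02 m).
It also fails if it takes over 46 s, if anything falls off the work surface, if the arm or the gripper's body presses on something with over 40 N, if the wrist force passes 120 N, or if a joint passes its speed limit or range.

### The arm

A 6-joint arm with a two-finger parallel gripper is mounted at the origin on the work surface. World frame = base frame: x ahead of the robot, y to its left, z up, the work surface at z = 0. Lengths are in mm, angles in rad, forces in N, time in s.
With the tool pointing down it reaches from about 225 to 875 mm from the base axis. Payload 3.4 kg.
Tool frame: the origin (TCP) lies at the very end of the fingers, on their centre line; the grasp point (between the pads) lies 19 mm behind it (env.grasp_offset is the distance from the TCP to the grasp point, in mm); z points along the fingers, y is the direction in which the jaws open and shut (so a half turn about z gives the same grasp; the last joint's range is limited). The gripper opens to 85 mm and grips with 20 to 120 N. Pads are 22 mm wide; open, the fingers measure 114 mm over their backs; the gripper's body (76 mm by 85 mm) begins 54 mm behind the grasp point. The pads swing forward as they close: fully open they stand 13 mm farther back than shut.
Start: joints at [-1.387, 0.276, 1.505, -0, 1.361, -0.121], TCP at [172.558, -548.531, 231.328] pointing down, gripper open.
Joint ranges: [-2.89, 2.89], [-0.75, 2.08], [0.22, 2.7], [-1.18, 4.32], [0.11, 2.71], [-2.7, 2.7]. Speed limits (rad/s): [2.57, 2.57, 3.14, 3.14, 3.14, 3.14].

### API

Orientations are given as a unit quaternion [x, y, z, w].
In Python, from cell import env, capture, job, boxes_of, pinpoint gives the robot as it stands.
- The arm moves only by the shell command python3 -m handwheel 'ROWS'. ROWS is JSON, a list of rows, each a list of 3 entries, a list of its own where there are three numbers: the opening in per cent of the stroke, from 0 (shut) to 100 (fully open), then the shift along the tool's x, y, z in cm, then the turn, a rotation vector about the tool's x, y, z in degrees. In form: [[gripper, [x, y, z], [wx, wy, wz]], ...]. A call has 1 to 12 rows; each row is the pose to reach, as a shift and turn from the pose commanded when the call began, along the tool's axes at that moment; what a row does not reach only later rows make up. A row lasts 1/10 s, in which the tool goes at most 50 mm and 8.59 degrees, less where a joint would pass 70% of its speed; a pose out of reach is approached as far as the arm can. A call with a gripper value outside its range is refused whole. The fingers move at their own pace and stop on an object; the grip force is fixed at half the most. Time passes only in rows, so rows that repeat a pose let the fingers close. It gives the time, the measured TCP pose, the force and the opening at its end, in the units of the state.
- env.sense(): the state, without advancing time (a new reading comes with each control period).
- capture(name): name is "side" or "top" or "wrist"; returns a dict with "frame" (400x640x3 uint8, red, green, blue), "fx", "fy", "cx", "cy" (pixels), "extrinsics" (4x4, takes a point from world to camera coordinates); the wrist camera has in their place "hand_eye" (4x4, takes a point from camera to tool coordinates, whose origin is the TCP and whose axes are the flange's). Camera axes: x right, y up, looking along -z (the intrinsics and any distortion apply to the point x, -y, -z); pixel columns grow to the right and rows downward; lengths in mm; the calibration is good to about 2 mm. The wrist camera is an equidistant fisheye: a pixel r from the principal point sees the ray r / f radians off the axis. A picture is of the moment at which its call begins: read the wrist's pose just before it. There is no depth.
- job.close_job(): hands the job in, once; it reports no verdict.
Trained networks look in a picture, given as the dict that the camera call returned (one of the last four; its "shot" number tells which), for a name from the list of things; names that differ only in an ending like _2 or _b are one class to them, and where a whole thing is asked for, a point or a joint stands for the part that bears it (a point fixed in the world has none). Each returns a list of dicts, best first, with "score" (0 to 1); they miss things now and then, are a little off and sometimes report something else, mostly with a low value. They report only what shows in the picture. A call takes as long as a camera call. They do not tell look-alikes from the thing itself.
- boxes_of(picture, thing): "bbox" ([left, top, width, height] in pixels, round what is visible of it).
- pinpoint(picture, thing): "location" ([column, row] in pixels: a listed point, or the origin of a listed thing).
The state is a dict: "time_s": time; "q": joint angles; "joint_velocities": joint speeds; "joint_efforts": joint torques, N m; "tool_pos": TCP position; "ee_rot": TCP orientation; "ft_force": force on the tool from outside, world axes, zero at the start; "torque": the same for the moment, N m; "grip_width": finger opening in mm.
Only numpy, scipy, OpenCV 4.12 (cv2) and the standard library are available. Lean on these libraries where they do the work, as an engineer would, in place of code of your own. Each camera call takes 0.05 s, during which the arm holds its last target. There are 200 camera calls.

## Working session

There is one attempt and no reset: what is moved stays moved. The work goes in short steps, Python scripts to look and compute and a shell command to move; the robot and the scene stay as the last step left them, time stands still between calls to the robot, and variables do not carry over. Pictures are saved under pics/ and viewed, about 8 in all and at most 12, crops included, and the job is handed in when it is done.

```bash
ls; mkdir -p pics
cat > h.py <<'E'
import numpy as np, cv2
from scipy.spatial.transform import Rotation as R
from cell import env, capture, job, boxes_of, pinpoint
def ray(c,uv):
    # world camera: origin, direction
    E=np.array(c["extrinsics"]); Rm,t=E[:3,:3],E[:3,3]
    d=np.array([(uv[0]-c["cx"])/c["fx"],-(uv[1]-c["cy"])/c["fy"],-1.])
    return -Rm.T@t, Rm.T@d
def atz(c,uv,z):
    o,d=ray(c,uv); return o+d*(z-o[2])/d[2]
def proj(c,p):
    E=np.array(c["extrinsics"]); q=E[:3,:3]@np.array(p)+E[:3,3]
    return np.array([c["cx"]+c["fx"]*q[0]/-q[2], c["cy"]-c["fy"]*q[1]/-q[2]])
def save(c,n,box=None,s=1):
    f=c["frame"][:,:,::-1]
    if box: f=f[box[1]:box[3],box[0]:box[2]]
    cv2.imwrite("pics/"+n,cv2.resize(f,None,fx=s,fy=s,interpolation=cv2.INTER_CUBIC))
E
python3 - <<'E'
from h import *
s=env.sense(); print({k:np.round(v,3).tolist() for k,v in s.items()})
H={'magazine_top':74,'plunger_top':132,'landing':22,'plate_end_pos':22,'plate_end_neg':22,'dish':0,'paste_tin':0,'gum_bottle':0,'ink_brush':0,'dispenser':0,'water_pot':0}
for n in ("top","side"):
    c=capture(n); save(c,n+"0.png"); print(n,[k for k in c if k!='frame'],c['fx'],c['cx'],c['cy'],{k:np.shape(v) for k,v in c.items() if 'dist' in k})
    for k,z in H.items():
        for d in pinpoint(c,k)[:2]:
            print(k,round(d['score'],2),np.round(d['location'],1),np.round(atz(c,d['location'],z),1))
E
```

```text
pics
{'time_s': 0.0, 'q': [-1.387, 0.277, 1.506, 0.0, 1.361, -0.121], 'joint_velocities': [0.0, -0.001, 0.002, 0.001, -0.002, -0.0], 'joint_efforts': [-0.001, -41.678, -24.58, -0.0, 0.011, 0.0], 'tool_pos': [172.459, -547.963, 230.429], 'ee_rot': [0.988, 0.152, -0.0, -0.001], 'ft_force': [0.044, -0.48, -0.307], 'torque': [0.03, 0.02, -0.011], 'grip_width': 85.252}
top ['fx', 'fy', 'cx', 'cy', 'extrinsics', 'shot'] 513.8167863139299 328.1450691634231 200.58892620878456 {}
magazine_top 0.89 [355.9 273.3] [ 282.  -214.6   74. ]
magazine_top 0.69 [321.1 190.5] [ 534.2 -110.1   74. ]
plunger_top 0.52 [203.8 266. ] [307.2 231.4 132. ]
plunger_top 0.46 [306.1 215.4] [453.8 -66.8 132. ]
landing 0.78 [232.1 231.4] [411.9 171.3  22. ]
landing 0.66 [325.6 181.7] [ 568.4 -123.5   22. ]
plate_end_pos 0.84 [215.9 225.6] [430.3 222.7  22. ]
plate_end_pos 0.82 [338.2 253.2] [ 342.4 -162.3   22. ]
plate_end_neg 0.83 [375.  263.3] [ 310.5 -277.1   22. ]
plate_end_neg 0.69 [337.2 191.6] [ 536.6 -160.2   22. ]
dish 0.85 [352.3 194.1] [ 530.9 -208.9    0. ]
paste_tin 0.77 [297.6 161.6] [637.3 -33.1   0. 
[... 699 characters left out ...]
8. ] [416.8 174.5  22. ]
plate_end_pos 0.94 [377.5 219. ] [ 341.3 -163.2   22. ]
plate_end_pos 0.73 [328.5 323.7] [445.6 223.9  22. ]
plate_end_neg 0.6 [388.1 195.8] [ 310.9 -279.2   22. ]
plate_end_neg 0.58 [311.5 209.6] [ 545.8 -177.4   22. ]
dish 0.75 [312.9 207.7] [ 546.4 -211.7    0. ]
paste_tin 0.57 [277.  246.7] [624.4 -27.8  -0. ]
paste_tin 0.45 [337.8 211.8] [ 465.7 -203.5    0. ]
gum_bottle 0.66 [313.7 268.6] [507.7  39.5   0. ]
gum_bottle 0.28 [266.4 217.2] [ 682.8 -146.9    0. ]
ink_brush 0.72 [266.4 216.6] [ 683.4 -149.6    0. ]
dispenser 0.92 [398.6 218.1] [ 274.9 -201.1    0. ]
dispenser 0.76 [307.6 232.9] [545.6 -96.2  -0. ]
water_pot 0.22 [335.9 130.6] [ 522.6 -689.4    0. ]
```

View pics/top0.png

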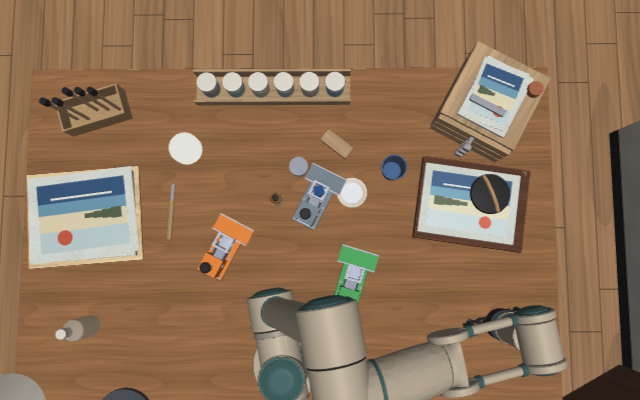

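View pics/side0.png

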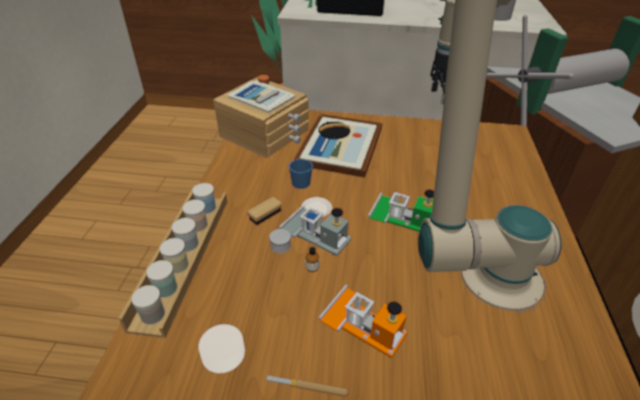

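The grey dispenser is at about px (318,195) in the top view, with the plunger near (306,215). The saucer is at (352,193), off the −y end of the plate, and the tin is at (298,165), off the other end. I'll move above the plunger with the fingers shut and tool x along the dispenser's x.

```bash
python3 -m handwheel '[[0,[41.4,-37.4,1],[0,0,43]],[0,[41.4,-37.4,1],[0,0,43]],[0,[41.4,-37.4,1],[0,0,43]],[0,[41.4,-37.4,1],[0,0,43]],[0,[41.4,-37.4,1],[0,0,43]],[0,[41.4,-37.4,1],[0,0,43]],[0,[41.4,-37.4,1],[0,0,43]],[0,[41.4,-37.4,1],[0,0,43]],[0,[41.4,-37.4,1],[0,0,43]],[0,[41.4,-37.4,1],[0,0,43]],[0,[41.4,-37.4,1],[0,0,43]],[0,[41.4,-37.4,1],[0,0,43]]]'
python3 -m handwheel '[[0,[0,0,0],[0,0,0]],[0,[0,0,0],[0,0,0]],[0,[0,0,0],[0,0,0]]]'
cat >> h.py <<'E'
def wray(c,s,uv):
    x=np.array([(uv[0]-c["cx"])/c["fx"],(uv[1]-c["cy"])/c["fy"]]); th=np.hypot(*x)
    d=np.array([np.sin(th)*x[0]/th,-np.sin(th)*x[1]/th,-np.cos(th)])
    T=np.array(c["hand_eye"]); Rw=R.from_quat(s["ee_rot"]).as_matrix()
    return Rw@T[:3,3]+np.array(s["tool_pos"]), Rw@T[:3,:3]@d
def watz(c,s,uv,z):
    o,d=wray(c,s,uv); return o+d*(z-o[2])/d[2]
E
python3 - <<'E'
from h import *
H={'magazine_top':74,'plunger_top':132,'landing':22,'plate_end_pos':22,'plate_end_neg':22,'dish':0,'paste_tin':0,'gum_bottle':0,'ink_brush':0,'dispenser':0}
for n in ("wrist","top","side"):
    s=env.sense(); c=capture(n); save(c,n+"1.png"); 
    if n=="wrist": print(np.round(c['hand_eye'],2).tolist(),np.round(s['tool_pos'],1),np.round(s['ee_rot'],3),np.round(s['q'],2))
    f=(lambda uv,z: watz(c,s,uv,z)) if n=="wrist" else (lambda uv,z: atz(c,uv,z))
    for k,z in H.items():
        for d in pinpoint(c,k)[:2]:
            if d['score']>.3: print(n,k,round(d['score'],2),np.round(d['location'],1),np.round(f(d['location'],z),1))
E
```

```text
time_s: 2.4
tool_pos: [456.9, -63.8, 221.5]
ee_rot: [0.976, -0.219, 0.001, -0.001]
ft_force: [0.4, -1.2, -0.0]
grip_width: -0.0
time_s: 2.7
tool_pos: [454.7, -68.5, 221.3]
ee_rot: [0.975, -0.222, -0.0, 0.0]
ft_force: [-0.4, -0.5, 0.2]
grip_width: -0.1
[[-0.0, 0.97, 0.26, 65.06], [1.0, 0.0, -0.0, -0.55], [-0.0, 0.26, -0.97, -142.71], [0.0, 0.0, 0.0, 1.0]] [454.7 -68.5 221.3] [ 0.975 -0.222 -0.     0.   ] [-0.3   0.11  1.75 -0.    1.28  1.72]
wrist magazine_top 0.98 [483.2 256.7] [ 289.4 -204.3   74. ]
wrist magazine_top 0.64 [309.3  90.9] [533.8 -98.4  74. ]
wrist plunger_top 0.88 [302.9 197.6] [458.4 -57.8 132. ]
wrist plunger_top 0.75 [309.7  87.9] [531.7 -99.2 132. ]
wrist landing 0.73 [467.2 211.8] [ 325.4 -217.8   22. ]
wrist landing 0.66 [173.1 270.6] [416.  167.6  22. ]
wrist plate_end_pos 0.97 [134.5 266.1] [445.2 225.6  22. ]
wrist plate_end_pos 0.96 [421.1 219.5] [ 344.8 -156.9   22. ]
wrist plate_end_neg 0.93 [365.2  52.9] [ 550.6 -173.    22. ]
wrist plate_end_neg 0.61 [207.6 274.3] [392.2 121.9  22. ]
wrist dish 0.8 [388.6  59.1] [ 535.4 -200.6    0. ]
wrist paste_tin 0.9
[... 1357 characters left out ...]
9.4 211.9] [451.2 -55.5 132. ]
side landing 0.95 [344.9 308.4] [410.6 174.9  22. ]
side landing 0.75 [294.6 225.3] [ 585.2 -100.4   22. ]
side plate_end_pos 0.95 [287.8 232.4] [599.6 -68.   22. ]
side plate_end_pos 0.89 [329.9 323.7] [442.2 223.5  22. ]
side plate_end_neg 0.91 [386.8 194.9] [ 315.2 -283.2   22. ]
side plate_end_neg 0.83 [354.9 292.2] [389.7 121.9  22. ]
side dish 0.67 [314.8 212.3] [ 537.3 -190.8    0. ]
side paste_tin 0.78 [278.  246.5] [621.7 -28.9   0. ]
side gum_bottle 0.81 [311.6 267.2] [514.2  35.3   0. ]
side ink_brush 0.69 [265.1 212.7] [ 691.5 -166.8   -0. ]
side dispenser 0.97 [309.8 233.3] [538.9 -95.5   0. ]
side dispenser 0.7 [395.1 217. ] [ 285.7 -204.7    0. ]
```

Run:
```python
import cv2
f=cv2.imread('pics/wrist1.png')[0:260,180:440]
cv2.imwrite('pics/w1c.png',cv2.resize(f,None,fx=2.3,fy=2.3,interpolation=cv2.INTER_CUBIC))
```

```text
(no output)
```

View pics/w1c.png

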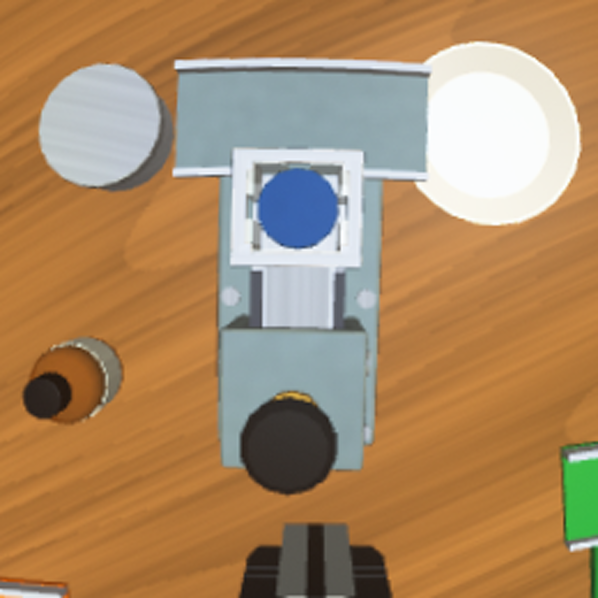

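The wrist crop shows the cap's top at (288,446), the magazine's top at about (297,207), the plate running from x 175 to 430, and the saucer centred at (497,133), all in crop px. Next I'll convert these and fit the dispenser pose.

Run:
```python
from h import *
from scipy.optimize import least_squares
s=env.sense(); c=capture("wrist")
P=lambda u,v,z: watz(c,s,(180+u/2.3,v/2.3),z)[:2]
m={'plunger':(P(288,446,131),(-85,0)),'mag':(P(297,207,74),(0,0)),
'lip+':(P(176,66,32),(71,60)),'lip-':(P(430,70,32),(71,-60)),'fence+':(P(174,174,26),(21,60)),'fence-':(P(428,179,26),(21,-60)),
'dish':(P(497,133,13),(44.5,-94)),'tin':(P(100,126,39),None),
'pe-':(np.array([549,-174]),(44.5,-60)),'pe+':(np.array([604,-68.5]),(44.5,60))}
ks=[k for k in m if m[k][1] and k!='dish']
def f(p):
    Q=np.array([[np.cos(p[2]),-np.sin(p[2])],[np.sin(p[2]),np.cos(p[2])]])
    return np.concatenate([p[:2]+Q@np.array(m[k][1])-m[k][0] for k in ks])
r=least_squares(f,[536,-101,-.48],loss='soft_l1',f_scale=2); p=r.x; print(p,np.degrees(p[2]))
for k,e in zip(ks,f(p).reshape(-1,2)): print(k,np.round(m[k][0],1),np.round(e,1))
Q=np.array([[np.cos(p[2]),-np.sin(p[2])],[np.sin(p[2]),np.cos(p[2])]])
for k in('dish','tin'): print(k,m[k][0],'in disp',np.round(Q.T@(m[k][0]-p[:2]),1))
np.save('disp.npy',p)
x=R.from_quat(s['ee_rot']).as_matrix()
t=np.array([*(p[:2]+Q@[-85,0]),132]); print('plunger',t,'tool delta',x.T@(t-s['tool_pos']),'yaw',np.degrees(np.arctan2(x[1,0],x[0,0])))
```

```text
[ 5.35678558e+02 -9.80372210e+01 -4.72163821e-01] -27.052994154021473
plunger [460.6 -59.6] [-0.7  0.3]
mag [535.3 -97.5] [ 0.4 -0.5]
lip+ [626. -77.] [0.2 0.1]
lip- [ 572.5 -182.6] [-0.9 -1.1]
fence+ [579.6 -52.9] [ 2.1 -1.2]
fence- [ 525.2 -159.7] [ 1.9 -1.3]
pe- [ 549 -174] [-1.   2.3]
pe+ [604.  -68.5] [-1.4  3.7]
dish [ 533.52515192 -204.67054305] in disp [ 46.6 -95.9]
tin [615.14484034 -33.53884338] in disp [41.4 93.6]
plunger [459.97872817 -59.37799548 132.        ] tool delta [ 0.73333345 -9.41908112 89.27605691] yaw -25.537955282888714
```

```bash
python3 -m handwheel '[[0,[0.1,-0.9,4],[0,0,1.5]],[0,[0.1,-0.9,8],[0,0,1.5]],[0,[0.1,-0.9,8.5],[0,0,1.5]],[0,[0.1,-0.9,9.2],[0,0,1.5]],[0,[0.1,-0.9,9.7],[0,0,1.5]],[0,[0.1,-0.9,10.2],[0,0,1.5]],[0,[0.1,-0.9,10.6],[0,0,1.5]],[0,[0.1,-0.9,10.8],[0,0,1.5]],[0,[0.1,-0.9,10.8],[0,0,1.5]]]'
```

```text
time_s: 5.3
tool_pos: [459.5, -59.7, 115.2]
ee_rot: [0.972, -0.234, -0.0, -0.0]
ft_force: [-4.6, 1.4, 6.0]
grip_width: -0.1
```

```bash
python3 -m handwheel '[[0,[0,0,0.4],[0,0,0]],[0,[0,0,0.7],[0,0,0]],[0,[0,0,0.9],[0,0,0]],[0,[0,0,1.0],[0,0,0]],[0,[0,0,1.0],[0,0,0]]]'
```

```text
time_s: 5.8
tool_pos: [459.8, -59.8, 106.0]
ee_rot: [0.972, -0.234, 0.0, 0.0]
ft_force: [-6.3, 1.9, 11.2]
grip_width: -0.1
```

```bash
python3 -m handwheel '[[0,[0,0,0.2],[0,0,0]],[0,[0,0,0.3],[0,0,0]],[0,[0,0,0.3],[0,0,0]]]'
```

```text
time_s: 6.1
tool_pos: [459.9, -59.8, 105.8]
ee_rot: [0.972, -0.234, 0.001, 0.0]
ft_force: [-11.6, 4.4, 32.8]
grip_width: -0.2
```

The force jump with no further travel shows the plunger is on its stop. I'll release it gently.

```bash
python3 -m handwheel '[[0,[0,0,-0.6],[0,0,0]],[0,[0,0,-1.2],[0,0,0]],[0,[0,0,-1.8],[0,0,0]],[0,[0,0,-2.4],[0,0,0]],[0,[0,0,-3.0],[0,0,0]],[0,[0,0,-6],[0,0,0]],[0,[0,0,-10],[0,0,0]],[0,[0,0,-10],[0,0,0]],[0,[0,0,-10],[0,0,0]],[0,[0,0,-10],[0,0,0]]]'
python3 - <<'E'
from h import *
s=env.sense(); c=capture("wrist"); save(c,"w2.png",(180,0,440,260),2.3); print(s['tool_pos'])
p=np.load('disp.npy'); Q=R.from_euler('z',p[2]).as_matrix()[:2,:2]
for k,z in(('tablet',22),('tablet_center',28),('plunger_top',132)):
    for d in pinpoint(c,k)[:2]: print(k,d['score'],np.round(d['location'],1),np.round(Q.T@(watz(c,s,d['location'],z)[:2]-p[:2]),1))
E
```

```text
time_s: 7.1
tool_pos: [459.6, -59.8, 199.4]
ee_rot: [0.972, -0.234, -0.001, 0.0]
ft_force: [-0.7, -0.4, -0.3]
grip_width: 0.3
[459.59245897 -59.77304402 199.37858   ]
tablet 0.75 [317.7  53.3] [40.3 -1.1]
tablet_center 0.65 [315.7  51.7] [40.9  0.9]
plunger_top 0.84 [316.6 205.4] [-86.   0.]
```

View pics/w2.png

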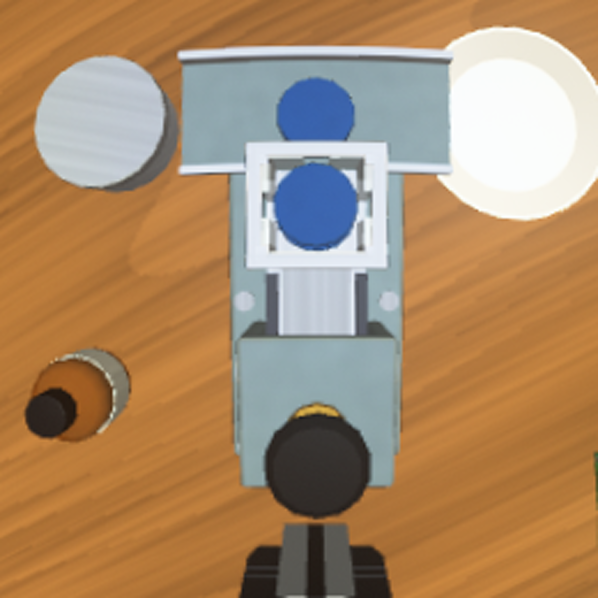

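The tablet is out at about (42,0) in the dispenser frame, the plunger is up, and the next tablet is still in the magazine. Next I'll lower the fingers into the channel on the +y side.

```bash
cat > d.py <<'E'
import sys
from h import *
s=env.sense(); p=np.load('disp.npy'); Q=R.from_euler('z',p[2]).as_matrix(); o=np.array([p[0],p[1],0])
M=R.from_quat(s['ee_rot']).as_matrix()
print('now in disp',np.round(Q.T@(np.array(s['tool_pos'])-o),1),'yaw err',np.round(np.degrees(R.from_matrix(Q.T@M).as_rotvec()),1))
t=o+Q@np.array([float(a) for a in sys.argv[1:4]])
print('cm',np.round(M.T@(t-s['tool_pos'])/10,2))
E
python3 d.py 46 40 26
```

```text
now in disp [-85.3  -0.5 199.2] yaw err [180.    0.   -0.2]
cm [13.17 -4.06 17.29]
```

```bash
python3 -m handwheel '[[0,[5,-2,0],[0,0,0]],[0,[9,-3,0],[0,0,0]],[0,[13.2,-4.1,0],[0,0,0]],[0,[13.2,-4.1,2],[0,0,0]],[0,[13.2,-4.1,6],[0,0,0]],[0,[13.2,-4.1,10],[0,0,0]],[0,[13.2,-4.1,11],[0,0,0]],[0,[13.2,-4.1,11],[0,0,0]],[0,[13.2,-4.1,11],[0,0,0]]]'
python3 d.py 46 40 26
python3 - <<'E'
from h import *
c=capture("wrist"); save(c,"w3.png",None,1.25)
E
```

```text
time_s: 8.2
tool_pos: [597.4, -83.6, 91.6]
ee_rot: [0.972, -0.234, 0.001, 0.0]
ft_force: [-0.2, 0.2, 0.9]
grip_width: -0.4
now in disp [48.5 40.9 91.6] yaw err [-180.    -0.    -0.2]
cm [-0.26  0.09  6.56]
```

View pics/w3.png

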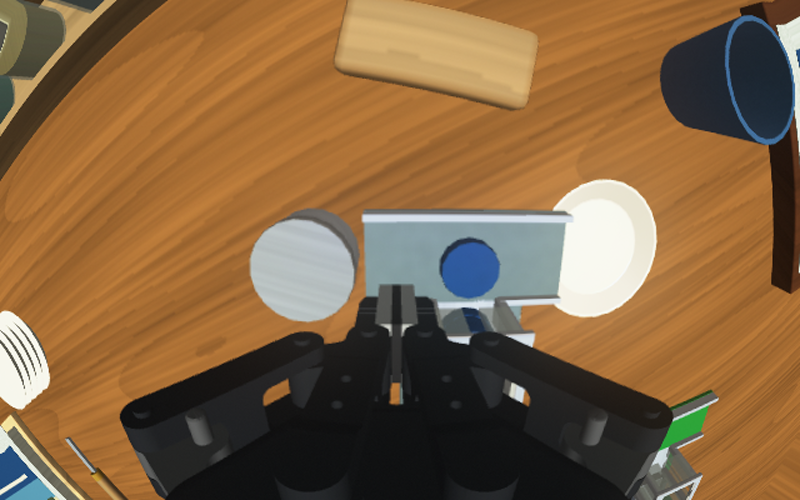

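The wrist view shows the tablet at (470,268), the fingers in line with the channel, and the tin clear on the left at (303,270). I'll lower the fingers.

```bash
python3 -m handwheel '[[0,[0,0,3],[0,0,0]],[0,[0,0,5],[0,0,0]],[0,[0,0,6.0],[0,0,0]],[0,[0,0,6.3],[0,0,0]],[0,[0,0,6.3],[0,0,0]]]'
python3 d.py 46 34 25.5
python3 - <<'E'
from h import *
c=capture("wrist"); save(c,"w4.png",(160,100,520,330),2.2)
E
```

```text
time_s: 8.75
tool_pos: [597.1, -83.6, 28.3]
ee_rot: [0.972, -0.234, 0.001, 0.0]
ft_force: [0.4, 0.0, 0.2]
grip_width: 0.2
now in disp [48.1 40.8 28.3] yaw err [-180.    -0.    -0.2]
cm [-0.21  0.68  0.28]
```

View pics/w4.png

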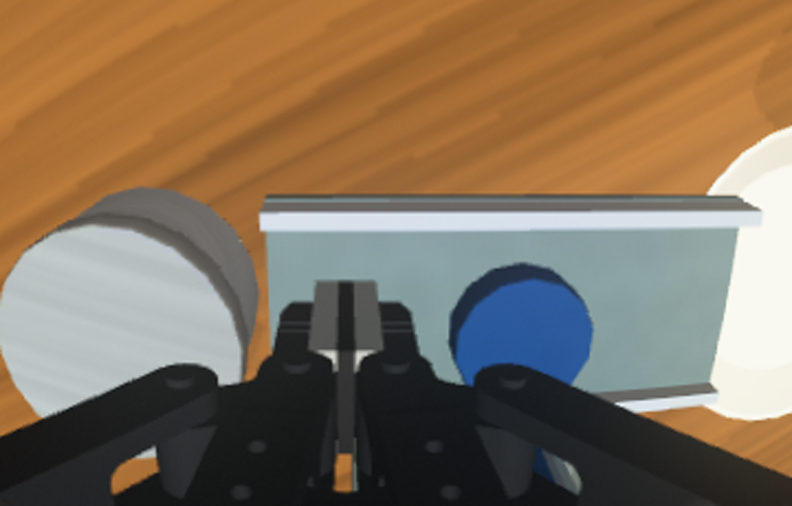

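```bash
python3 -m handwheel '[[0,[-0.1,0,0.4],[0,0,0]],[0,[-0.1,0.5,0.4],[0,0,0]],[0,[-0.1,1,0.4],[0,0,0]],[0,[-0.1,1.5,0.4],[0,0,0]],[0,[-0.1,2,0.4],[0,0,0]],[0,[-0.1,2.5,0.4],[0,0,0]],[0,[-0.1,3,0.4],[0,0,0]],[0,[-0.1,3.5,0.4],[0,0,0]],[0,[-0.1,4,0.4],[0,0,0]],[0,[-0.1,4.5,0.4],[0,0,0]],[0,[-0.1,5,0.4],[0,0,0]],[0,[-0.1,5,0.4],[0,0,0]]]'
python3 d.py 46 -50 25
python3 - <<'E'
from h import *
c=capture("wrist"); save(c,"w5.png",(160,100,520,330),2.2)
E
```

```text
time_s: 10.0
tool_pos: [572.3, -128.1, 23.3]
ee_rot: [0.972, -0.234, -0.0, 0.0]
ft_force: [0.7, 0.1, -0.3]
grip_width: -0.0
now in disp [ 46.2 -10.1  23.3] yaw err [180.  -0.  -0.]
cm [-0.02  3.99 -0.17]
```

View pics/w5.png

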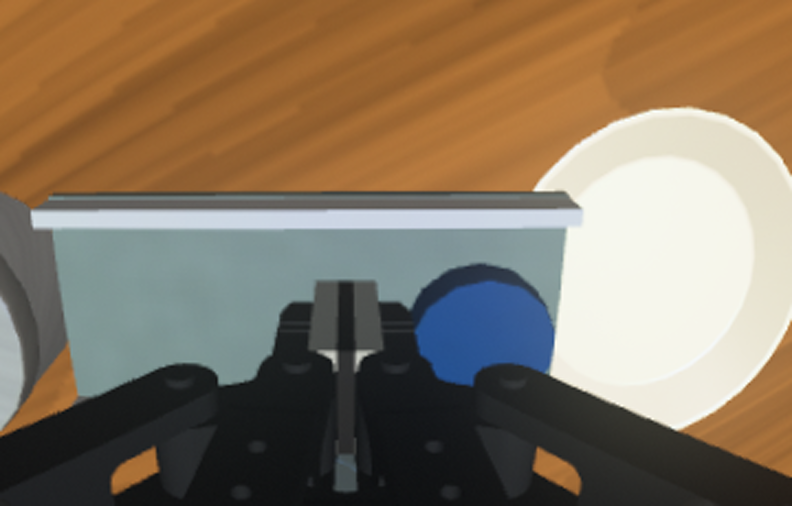

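The tablet rides on the finger's face, and its leading rim is just at the plate's end, px (553,320). I'll push on over the edge.

```bash
python3 -m handwheel '[[0,[0,0.5,-0.1],[0,0,0]],[0,[0,1,-0.1],[0,0,0]],[0,[0,1.5,-0.1],[0,0,0]],[0,[0,2,-0.1],[0,0,0]],[0,[0,2.5,-0.1],[0,0,0]],[0,[0,3,-0.1],[0,0,0]],[0,[0,3.5,-0.1],[0,0,0]],[0,[0,4,-0.1],[0,0,0]],[0,[0,4.5,-0.1],[0,0,0]],[0,[0,4.6,-0.1],[0,0,0]],[0,[0,4.6,-0.1],[0,0,0]]]'
python3 d.py 46 -50 25
python3 - <<'E'
from h import *
c=capture("wrist"); save(c,"w6.png",(160,100,520,330),2.2)
E
```

```text
time_s: 11.15
tool_pos: [551.6, -168.6, 24.3]
ee_rot: [0.972, -0.234, -0.0, 0.0]
ft_force: [-0.1, -0.7, 0.2]
grip_width: -0.1
now in disp [ 46.3 -55.6  24.3] yaw err [180.  -0.  -0.]
cm [-0.03 -0.56 -0.07]
```

View pics/w6.png

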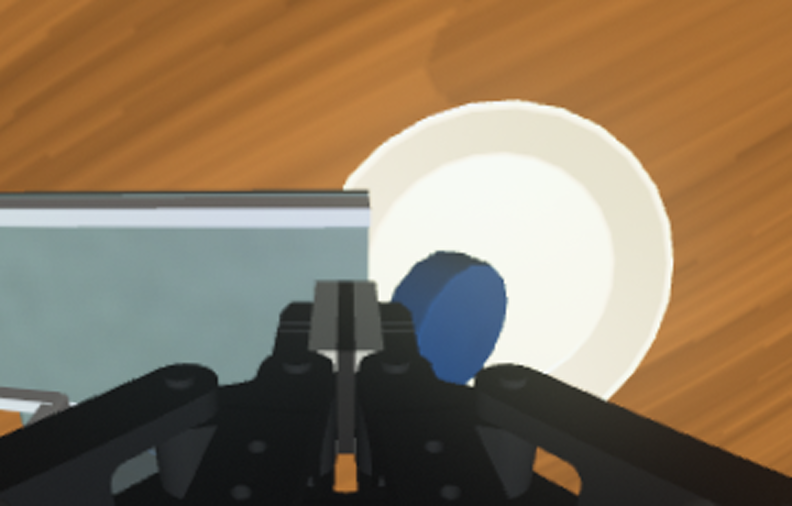

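The tablet has gone over the edge but stands tilted against the finger, at px (455,315). I'll push a little further, slowly.

```bash
python3 -m handwheel '[[0,[0,0.2,0],[0,0,0]],[0,[0,0.4,0],[0,0,0]],[0,[0,0.6,0],[0,0,0]],[0,[0,0.8,0],[0,0,0]],[0,[0,1.0,0],[0,0,0]],[0,[0,1.2,0],[0,0,0]],[0,[0,1.2,0],[0,0,0]],[0,[0,1.2,0],[0,0,0]]]'
python3 - <<'E'
from h import *
c=capture("wrist"); save(c,"w7.png",(160,100,520,330),2.2)
E
```

```text
time_s: 12.0
tool_pos: [546.2, -179.2, 24.3]
ee_rot: [0.972, -0.234, -0.0, 0.0]
ft_force: [0.3, -0.7, 0.4]
grip_width: 0.0
```

View pics/w7.png

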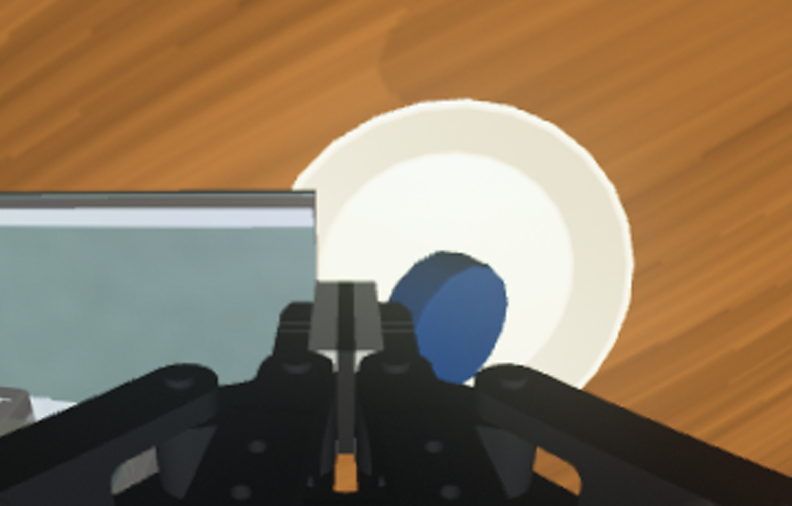

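The tablet is leaning with its trailing rim on the finger. Before backing off, I'll check where its leading rim and the saucer are.

Run:
```python
from h import *
s=env.sense(); c=capture("wrist")
p=np.load('disp.npy'); Q=R.from_euler('z',p[2]).as_matrix()[:2,:2]
g=lambda u,v,z: Q.T@(watz(c,s,(160+u/2.2,100+v/2.2),z)[:2]-p[:2])
pts=np.array([g(u,v,13) for u,v in((632,265),(470,99),(605,175),(385,125),(540,118),(586,388))])
A=np.c_[2*pts,np.ones(len(pts))]; x=np.linalg.lstsq(A,(pts**2).sum(1),rcond=None)[0]
print('dish',x[:2],'r',np.sqrt(x[2]+x[0]**2+x[1]**2))
print('lead rim',g(507,310,5),'plate end',g(315,220,24),g(315,192,32))
```

```text
dish [ 46.93044329 -95.05394262] r 46.75276228331573
lead rim [  38.7279748  -109.80986705] plate end [ 69.24230045 -60.39268019] [ 77.55876304 -60.82230363]
```

The saucer hasn't moved, at (46.9, −95.1) against (46.6, −95.9) before. When the tablet falls flat, its trailing rim will be at about y −76, clear of the plate. I'll back off quickly, then lift.

```bash
python3 -m handwheel '[[0,[0,-5,0],[0,0,0]],[0,[0,-5,0],[0,0,0]],[0,[0.2,-5,-0.1],[0,0,0]],[0,[0.2,-5,-5],[0,0,0]],[0,[0.2,-5,-10],[0,0,0]],[0,[0.2,-5,-15],[0,0,0]],[0,[0.2,-5,-17],[0,0,0]],[0,[-8,-5,-19],[0,0,0]],[0,[-8,-5,-19],[0,0,0]],[0,[-8,-5,-19],[0,0,0]],[0,[-8,-5,-19],[0,0,0]]]'
python3 - <<'E'
from h import *
s=env.sense(); c=capture("wrist"); save(c,"w8.png",(140,0,500,270),2.2)
p=np.load('disp.npy'); Q=R.from_euler('z',p[2]).as_matrix()[:2,:2]
print(s['tool_pos'])
for k,z in(('tablet_center',10),('dish',0),('magazine_top',74),('plunger_top',132),('paste_tin',0)):
    for d in pinpoint(c,k)[:2]: print(k,round(d['score'],2),np.round(d['location'],1),np.round(Q.T@(watz(c,s,d['location'],z)[:2]-p[:2]),1))
E
```

```text
time_s: 13.2
tool_pos: [497.6, -98.8, 215.0]
ee_rot: [0.972, -0.234, 0.001, 0.0]
ft_force: [0.3, 0.2, 0.3]
grip_width: -0.0
[497.55072288 -98.80966729 214.96222221]
tablet_center 0.6 [374.8 100.5] [ 45.3 -82.7]
dish 0.79 [378.2 100.7] [ 45.6 -88.6]
magazine_top 0.97 [473.8 295.5] [-173.  -207.1]
magazine_top 0.78 [297.1 147.1] [-1.1  0.4]
plunger_top 0.64 [296.  260.1] [-86.   -0.6]
plunger_top 0.27 [216.8 206.7] [-40.5  61.6]
paste_tin 0.78 [219.7 101. ] [47.5 96.5]
```

View pics/w8.png

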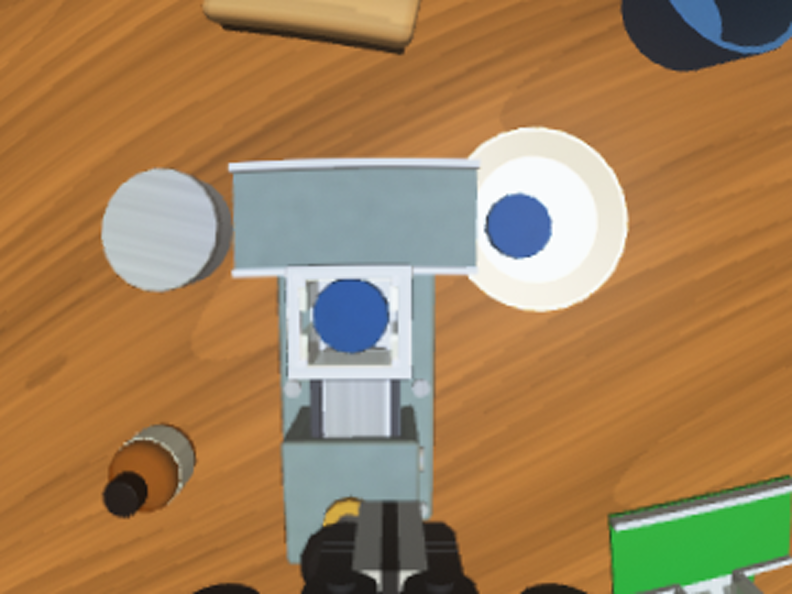

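The tablet lies flat in the saucer at (519,226), about 12 mm from the saucer's centre. The plate is empty and the arm is clear, so I'll hand in.

```bash
python3 -c "
from cell import job
print(job.close_job())"
```

```text
the job is handed in; nothing more can be done
None
```

I pressed the grey dispenser's plunger once to its stop and let it come back up. Then I pushed the ejected tablet with shut fingertips off the plate's −y end, and it lies flat in the saucer. I handed the job in at about 13.5 s; it gave no verdict.

**Push:** at first the tablet hung tilted against the finger. Another 12 mm of push and a quick withdrawal let it drop.

**Last checks**, in the dispenser's frame (mm):

| Thing | Result |
|---|---|
| Press | Force rose to 33 N at z 106 with no further travel, so it reached the stop |
| Tablet | (45, −83), about 12 mm from the saucer's centre; limit 28 |
| Saucer | (46.9, −95.1) after the push, against (46.6, −95.9) before |
| Magazine | Blue tablet still inside, plate empty |
| Plunger | Seen fully up after the press; mostly hidden by the fingers in the last picture |
| Tin, bottle, brush, cup | In place to the eye in the last picture; tin at (47.5, 96.5) against (41, 94) before, by a rougher method |

- **Disagreement:** the network put the saucer at y −88.6, while my rim fit gave −95. I trusted the fit, which also matches the 94 mm given.
- **Not checked:** I did not measure the height of the second tablet. The chisel and baren were outside the last picture, but the arm never worked near them.

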